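# Load the burn-in drawer and set the test voltage

### The arm

A 6-joint arm with a two-finger parallel gripper is mounted at the origin on the work surface. World frame = base frame: x ahead of the robot, y to its left, z up, the work surface at z = 0. Lengths are in mm, angles in rad, forces in N, time in s.
With the tool pointing down it reaches from about 350 to 875 mm from the base axis. Payload 4.2 kg.
Tool frame: the origin (TCP) lies midway between the tips of the shut fingers; the grasp point (between the pads) lies 19 mm behind it (arm.grip_point_offset is the distance from the TCP to the grasp point, in mm); y points along the fingers, z is the direction in which the jaws open and shut, and the axes are right-handed (so a half turn about y gives the same grasp; the last joint's range is limited). The gripper opens to 85 mm and grips with 20 to 120 N. Pads are 22 mm wide; open, the fingers measure 114 mm over their backs; the gripper's body (76 mm by 85 mm) begins 54 mm behind the grasp point. The pads swing forward as they close: fully open they stand 13 mm farther back than shut.
Start: joints at [0.259, 0.385, 0.008, 0, -1.194, -0.259], TCP at [624.979, 0.025, 231.312] pointing down, gripper open.
Joint ranges: [-3.14, 3.14], [-1.21, 2.06], [-1.07, 1.41], [-3.16, 2.05], [-2.99, -0.16], [-3.1, 3.1]. Speed limits (rad/s): [2.79, 2.79, 3.14, 3.14, 3.14, 3.14].

### API

Orientations are given as a unit quaternion [x, y, z, w].
In Python, from bench import arm, optics, job_done, spotter gives the robot as it stands.
- The arm moves only by the tool jog_arm, never from a script. Its arguments are lists of equal length, an entry for each row: "translation": the shift along the tool's x, y, z in units of 50 mm (1.0 is 50 mm), a list of three; "rot": the turn, a rotation vector about the tool's x, y, z in units of 8 degrees (1.0 is 8 degrees), a list of three; "gripper": the opening, from 0 (shut) to 1 (fully open). A call has 1 to 20 rows; each row is the pose to reach, as a shift and turn from the pose measured when the call began, along the tool's axes at that moment; what a row does not reach only later rows make up. A row lasts 1/10 s, in which the tool goes at most 50 mm and 8.59 degrees, less where a joint would pass 70% of its speed; a pose out of reach is approached as far as the arm can. A call with a gripper value outside its range is refused whole. The fingers move at their own pace and stop on an object; the grip force is fixed at half the most. Time passes only in rows, so rows that repeat a pose let the fingers close. It gives the time, the measured TCP pose, the force and the opening at its end, in the units of the state.
- arm.read_state(): the state, without advancing time (a new reading comes with each control period).
- optics.get_image(name): name is "scene" or "side" or "wrist"; returns a dict with "frame" (384x512x3 uint8, red, green, blue), "mtx" (3x3 intrinsics, pixels), "xyz" and "attitude" of the camera in the world; the wrist camera has in their place "T_tool_cam" (4x4, takes a point from camera to tool coordinates, whose origin is the TCP and whose axes are the tool frame's). Camera axes: x right, y down, z forward; pixel columns grow to the right and rows downward; lengths in mm; the calibration is good to about 2 mm. A picture is of the moment at which its call begins: read the wrist's pose just before it. There is no depth.
- job_done(): hands the job in, once; it reports no verdict.
Trained networks look in the newest picture that a camera, given by its name, has taken for a name from the list of things; names that differ only in an ending like _2 or _b are one class to them, and where a whole thing is asked for, a point or a joint stands for the part that bears it (a point fixed in the world has none). Each returns a list of dicts, best first, with "score" (0 to 1); they miss things now and then, are a little off and sometimes report something else, mostly with a low value. They report only what shows in the picture. A call takes as long as a camera call. They do not tell look-alikes from the thing itself.
- spotter.look_for(camera, thing): "centre" ([x, y, z] in mm, in the coordinates of the camera as it stood for that picture, good to about 4 mm: the middle of the surface that is visible of it).
The state is a dict: "clock": time; "joints": joint angles; "joint_vel": joint speeds; "joint_efforts": joint torques, N m; "position": TCP position; "ee_rot": TCP orientation; "contact_force": force on the tool from outside, world axes, zero at the start; "wrist_torque": the same for the moment, N m; "gripper_width": finger opening in mm.
Only numpy, scipy, OpenCV 4.12 (cv2) and the standard library are available. Lean on these libraries where they do the work, as an engineer would, in place of code of your own. Each camera call takes 0.05 s, during which the arm holds its last target. There are 200 camera calls.

### The job

Start a burn-in run: with the drawer still shut, first turn the voltage dial all the way down to zero (anticlockwise); then pull the drawer well open, lay every power module from the bench flat in the drawer's lanes, heatsink up, and push the drawer fully home. Only then turn the dial up until its white line points at the small brass set-pointer on the scale; never have the drawer open with the voltage up, and leave the other things on the bench where they are.

Things in the scene. Friction and masses are not known exactly. Their poses are not given: they have to be found in the camera images.
- module0: power module (2 to 4 are present, absent ones read None from the start): green board 90 x 50 x 8 mm with an aluminium heatsink 70 mm long, 24 mm wide, standing along its middle up to 52 mm over the underside; 0.15 to 0.3 kg. Origin: centre of the underside; x lengthwise, z up through the heatsink. Grip the heatsink across y, about 38 mm above the underside; parts beside it are under 18 mm high
- module1: power module (2 to 4 are present, absent ones read None from the start): green board 90 x 50 x 8 mm with an aluminium heatsink 70 mm long, 24 mm wide, standing along its middle up to 52 mm over the underside; 0.15 to 0.3 kg. Origin: centre of the underside; x lengthwise, z up through the heatsink. Grip the heatsink across y, about 38 mm above the underside; parts beside it are under 18 mm high
- module2: power module (2 to 4 are present, absent ones read None from the start): green board 90 x 50 x 8 mm with an aluminium heatsink 70 mm long, 24 mm wide, standing along its middle up to 52 mm over the underside; 0.15 to 0.3 kg. Origin: centre of the underside; x lengthwise, z up through the heatsink. Grip the heatsink across y, about 38 mm above the underside; parts beside it are under 18 mm high
- module3: power module (2 to 4 are present, absent ones read None from the start): green board 90 x 50 x 8 mm with an aluminium heatsink 70 mm long, 24 mm wide, standing along its middle up to 52 mm over the underside; 0.15 to 0.3 kg. Origin: centre of the underside; x lengthwise, z up through the heatsink. Grip the heatsink across y, about 38 mm above the underside; parts beside it are under 18 mm high
- drawer (a joint): how far the drawer of the low grey burn-in unit (260 deep, 330 wide, 100 mm high) is out, m: 0 shut, as at the start; 0.165 fully out, towards the robot. Friction 2 N; stays where it is left. Its front panel is 12 mm thick, 324 mm wide and reaches from 13 to 83 mm above the bench
- handle (a point): middle of the drawer's handle, a round steel bar 10 mm thick, 120 mm long, level and parallel to the drawer front, 48 mm out from it and 64 mm above the bench. x points into the unit (the drawer opens along -x), y along the bar, z up. Can be pinched from above across x
- tray (a point): point on the drawer's inner floor, midway across, 85 mm behind the inner face of the front panel, 18 mm above the bench. x into the unit, y across the lanes, z up. The floor reaches 79 mm from it to the front, 119 mm to the back, 144 mm to each side; side walls stand 24 mm, dividers 12 mm over it. Fully out, the front 150 mm are clear of the shell
- dial (a joint): angle of the voltage dial, rad: 0 at the zero end stop, grows clockwise seen from above, upper stop at 4.71. Friction 0.05 N m; stays where it is left
- dial_grip (a point): point on the upright axis of the black dial on the white control box (160 x 160 x 55 mm), 89 mm above the bench, where to grip; turns with the dial. Skirt 72 mm across; bar grip 66 mm long, 14 mm wide, top at 100 mm. x along the bar, the white line is on its -x end; pinch across y. z up
- dial_line (a point): end of the dial's white line, produced to 40 mm from the axis; turns with the dial
- pointer_tip (a point): tip of the set-pointer, a small radial brass tab with a round stud, 28 mm long and up to 10 mm high, fixed on the scale round the dial; the tip is 40 mm from the dial's axis and points at it. The dial is set when its white line points at this tip. The pointer stands 1.4 to 3.4 rad clockwise from zero
- lane0 (a point): place for a module in the drawer's lane furthest to -y (seen in the drawer's frame): point on the inner floor on the lane's middle line, 85 mm behind the inner side of the front panel. x along the lane (into the unit), z up. The lanes are 67 mm wide between dividers 12 mm high
- lane1 (a point): place for a module in the lane next to it (seen in the drawer's frame): point on the inner floor on the lane's middle line, 85 mm behind the inner side of the front panel. x along the lane (into the unit), z up. The lanes are 67 mm wide between dividers 12 mm high
- lane2 (a point): place for a module in the next lane (seen in the drawer's frame): point on the inner floor on the lane's middle line, 85 mm behind the inner side of the front panel. x along the lane (into the unit), z up. The lanes are 67 mm wide between dividers 12 mm high
- lane3 (a point): place for a module in the lane furthest to +y (seen in the drawer's frame): point on the inner floor on the lane's middle line, 85 mm behind the inner side of the front panel. x along the lane (into the unit), z up. The lanes are 67 mm wide between dividers 12 mm high
- mug: white mug, 76 mm across, 90 mm high; origin at the underside. A bystander, to be left alone
- reel: grey solder-wire reel, 60 mm across, 48 mm high; origin at the underside. A bystander, to be left alone
- meter: yellow hand meter, 150 x 75 x 35 mm, lying flat; origin at the underside. A bystander, to be left alone
- mouse: black computer mouse, 100 x 60 x 30 mm; origin at the underside. A bystander, to be left alone
- cleaner: bottle of cleaner, 60 mm across, 150 mm high; origin at the underside. A bystander, to be left alone
Mind the look-alikes: they are no part of the job. What is shaped like the module0 but purple is not meant.

How it is judged (in metres and radians):
On the way, in this order (a step that is already met when the one before it is completed fails the run):
1. the dial is turned down to zero while the drawer is shut (value of joint dial below 0.1 rad and value of joint drawer below 0.006 m), for 0.2 s.
2. the drawer is pulled open by 120 mm or more, the dial at zero (value of joint dial below 0.1 rad and value of joint drawer above 0.12 m), for 0.2 s.
3. every module lies flat in the drawer, heatsink up and let go, the drawer still open and the dial at zero (value of joint dial below 0.1 rad and value of joint drawer above 0.08 m and x of module0 in the frame of tray between -0.05 and 0.09 m and y of module0 in the frame of tray between -0.14 and 0.14 m and z of module0 in the frame of tray between -0.006 and 0.006 m and angle between each of module0, module1, module2, module3's own z axis and vertical below 0.12 rad and contact force between each of module0, module1, module2, module3 and the fingers below 0.1 N and linear speed of each of module0, module1, module2, module3 below 0.05 m/s and x of module1 in the frame of tray between -0.05 and 0.09 m and y of module1 in the frame of tray between -0.14 and 0.14 m and z of module1 in the frame of tray between -0.006 and 0.006 m and x of module2 in the frame of tray between -0.05 and 0.09 m and y of module2 in the frame of tray between -0.14 and 0.14 m and z of module2 in the frame of tray between -0.006 and 0.006 m and x of module3 in the frame of tray between -0.05 and 0.09 m and y of module3 in the frame of tray between -0.14 and 0.14 m and z of module3 in the frame of tray between -0.006 and 0.006 m), for 0.2 s.
4. the drawer is pushed home over the modules, the dial still at zero (all of step 1 and x of module0 in the frame of tray between -0.05 and 0.09 m and y of module0 in the frame of tray between -0.14 and 0.14 m and z of module0 in the frame of tray between -0.006 and 0.006 m and angle between each of module0, module1, module2, module3's own z axis and vertical below 0.12 rad and contact force between each of module0, module1, module2, module3 and the fingers below 0.1 N and linear speed of each of module0, module1, module2, module3 below 0.05 m/s and x of module1 in the frame of tray between -0.05 and 0.09 m and y of module1 in the frame of tray between -0.14 and 0.14 m and z of module1 in the frame of tray between -0.006 and 0.006 m and x of module2 in the frame of tray between -0.05 and 0.09 m and y of module2 in the frame of tray between -0.14 and 0.14 m and z of module2 in the frame of tray between -0.006 and 0.006 m and x of module3 in the frame of tray between -0.05 and 0.09 m and y of module3 in the frame of tray between -0.14 and 0.14 m and z of module3 in the frame of tray between -0.006 and 0.006 m), for 0.2 s.
5. the dial's white line points at the set-pointer, the drawer shut (horizontal distance between dial_line and pointer_tip below 0.004 m and value of joint drawer below 0.006 m), for 0.2 s.
At the end, for the whole second after the job is handed in: Every present module lies flat (within 0.12 rad, heatsink up) on the drawer's floor, at rest and released; the drawer is shut to within 6 mm; the end of the dial's white line (40 mm from the axis) is within 4 mm, about 0.1 rad, of the set-pointer's tip and the dial is still (all of step 5 and x of module0 in the frame of tray between -0.05 and 0.09 m and y of module0 in the frame of tray between -0.14 and 0.14 m and z of module0 in the frame of tray between -0.006 and 0.006 m and angle between each of module0, module1, module2, module3's own z axis and vertical below 0.12 rad and contact force between each of module0, module1, module2, module3 and the fingers below 0.1 N and linear speed of each of module0, module1, module2, module3 below 0.05 m/s and x of module1 in the frame of tray between -0.05 and 0.09 m and y of module1 in the frame of tray between -0.14 and 0.14 m and z of module1 in the frame of tray between -0.006 and 0.006 m and x of module2 in the frame of tray between -0.05 and 0.09 m and y of module2 in the frame of tray between -0.14 and 0.14 m and z of module2 in the frame of tray between -0.006 and 0.006 m and x of module3 in the frame of tray between -0.05 and 0.09 m and y of module3 in the frame of tray between -0.14 and 0.14 m and z of module3 in the frame of tray between -0.006 and 0.006 m and velocity of joint dial below 0.05 rad/s); the robot touches nothing.
It fails at once if the drawer stands open more than 30 mm with the dial above 0.25 rad (value of joint drawer above 0.03 m and value of joint dial above 0.25 rad).
It fails at once if a bystander (mug, reel, meter, mouse, bottle) is moved by more than 60 mm or the mug or bottle is tipped (distance of any of mug, reel, meter, mouse, cleaner from where it was at the start of the episode above 0.06 m or angle between any of mug, cleaner's own z axis and vertical above 0.6 rad).
Of module0, module1, module2, module3 only 2 to 4 are there at a start; the rules pass over those that are not, and their reading is None.
At some moment in a run one of module0, module1, module2, module3 may be knocked a few centimetres aside while the robot is not near it.
Once in a run the grip may slacken for a moment while it holds something.
It also fails if it takes over 210 s, if anything falls off the work surface, if the arm or the gripper's body presses on something with over 40 N, if the wrist force passes 120 N, or if a joint passes its speed limit or range.

## Working session

There is one attempt and no reset: what is moved stays moved. The work goes in short steps, Python scripts to look and compute and a tool call to move; the robot and the scene stay as the last step left them, time stands still between calls to the robot, and variables do not carry over. Pictures are saved under pics/ and viewed, about 12 in all and at most 16, crops included, and the job is handed in when it is done.

Besides the shell and the picture viewer there is one more tool, called after "Emit:" as name(argument=value, ...) on one line, values as JSON. jog_arm: Moves the arm, as the interface text tells. Its arguments: {"type":"object","properties":{"translation":{"type":"array"},"rot":{"type":"array"},"gripper":{"type":"array"}},"required":["translation","rot","gripper"]}

```bash
mkdir -p pics; ls
cat > h.py <<'E'
import numpy as np, cv2
from scipy.spatial.transform import Rotation as R
from bench import arm, optics, job_done, spotter
def cam(name):
    s=arm.read_state(); im=optics.get_image(name)
    if name=='wrist':
        T=np.eye(4); T[:3,:3]=R.from_quat(s['ee_rot']).as_matrix(); T[:3,3]=s['position']
        T=T@np.array(im['T_tool_cam'])
    else:
        T=np.eye(4); a=np.array(im['attitude']); T[:3,:3]=a if a.shape==(3,3) else R.from_quat(a).as_matrix(); T[:3,3]=im['xyz']
    return im['frame'],np.array(im['mtx']),T
def ray(K,T,u,v,z):
    d=T[:3,:3]@np.linalg.solve(K,[u,v,1.]); return T[:3,3]+d*(z-T[2,3])/d[2]
def proj(K,T,p):
    q=T[:3,:3].T@(np.array(p)-T[:3,3]); q=K@q; return q[:2]/q[2]
def save(f,n,sc=1.5):
    cv2.imwrite('pics/'+n,cv2.resize(f[:,:,::-1],None,fx=sc,fy=sc,interpolation=cv2.INTER_CUBIC))
def find(name,thing,K,T,n=6):
    for d in spotter.look_for(name,thing)[:n]:
        c=np.array(d['centre']); w=T[:3,:3]@c+T[:3,3]; q=K@c
        print(name,thing,round(d['score'],2),w.round(0),(q[:2]/q[2]).round(0))
def st():
    s=arm.read_state(); print(s['clock'],np.round(s['position'],1),np.round(R.from_quat(s['ee_rot']).as_matrix(),3).tolist(),np.round(s['contact_force'],1),s['gripper_width'],np.round(s['joints'],2))
E
python3 - <<'E'
from h import *
st()
for n in ['scene','side']:
    f,K,T=cam(n); save(f,n+'0.png',1.5); print(n,T.round(2).tolist(),K.tolist())
    for t in ['module0','handle','dial_grip','pointer_tip','mug','reel','meter','mouse','cleaner','tray']: find(n,t,K,T)
E
```

```text
pics
0.0 [624.4   0.  230.2] [[0.0, -0.002, -1.0], [1.0, -0.0, 0.0], [-0.0, -1.0, 0.002]] [ 0.2  0.3 -0. ] 85.59158976809233 [ 0.26  0.39  0.01 -0.   -1.19 -0.26]
scene [[-0.05, 0.83, -0.56, 1297.06], [1.0, 0.05, -0.02, -53.98], [0.01, -0.56, -0.83, 1200.45], [0.0, 0.0, 0.0, 1.0]] [[403.04844171074836, 0.0, 259.2325591697974], [0.0, 403.04844171074836, 188.7081250090298], [0.0, 0.0, 1.0]]
scene module0 0.88 [517. 437.  28.] [410. 198.]
scene module0 0.68 [369.  92.  19.] [310. 161.]
scene module0 0.67 [438. 324.  21.] [375. 179.]
scene handle 0.73 [644.  28.  73.] [293. 217.]
scene dial_grip 0.59 [ 455. -360.   68.] [183. 166.]
scene dial_grip 0.57 [639.  27.  72.] [293. 216.]
scene pointer_tip 0.36 [ 454. -359.   68.] [183. 166.]
scene mug 0.91 [715. 325.  55.] [387. 245.]
scene mug 0.74 [ 499. -605.   90.] [109. 169.]
scene reel 0.91 [672. 437.  47.] [420. 235.]
scene meter 0.92 [305. 305.  34.] [367. 148.]
scene meter 0.56 [637.  25.  75.] [292. 215.]
scene mouse 0.9 [ 628. -467.   23.] [145. 213.]
scene mouse 0.34 [ 643. -328.   31.] [185. 218.]
scene cleaner 0.82 [ 501. -608.   
[... 535 characters left out ...]
ule0 0.57 [354. 102.  25.] [274. 254.]
side handle 0.75 [673.  46.  59.] [213. 207.]
side handle 0.44 [564. 345.  26.] [178. 271.]
side dial_grip 0.74 [ 442. -353.   69.] [317. 178.]
side dial_grip 0.71 [ 612. -455.   19.] [294. 167.]
side dial_grip 0.45 [690. 332.  57.] [153. 247.]
side pointer_tip 0.6 [ 617. -452.   21.] [293. 167.]
side mug 0.69 [691. 332.  58.] [153. 246.]
side reel 0.82 [654. 445.  45.] [134. 273.]
side meter 0.89 [289. 314.  30.] [253. 301.]
side mouse 0.6 [675.  44.  61.] [212. 206.]
side mouse 0.45 [ 615. -452.   21.] [293. 167.]
side cleaner 0.74 [679.  46.  59.] [211. 207.]
side cleaner 0.6 [ 490. -590.   44.] [332. 158.]
side tray 0.61 [678.  48.  59.] [211. 207.]
```

View pics/scene0.png

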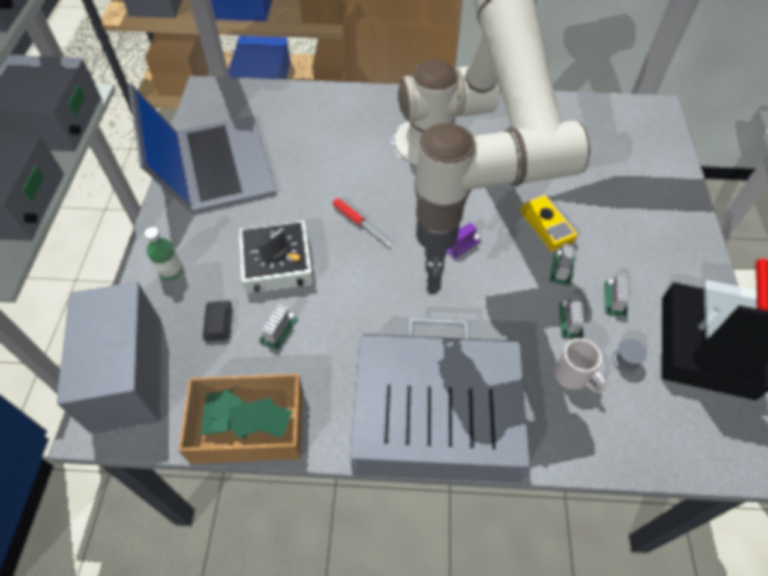

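View pics/side0.png

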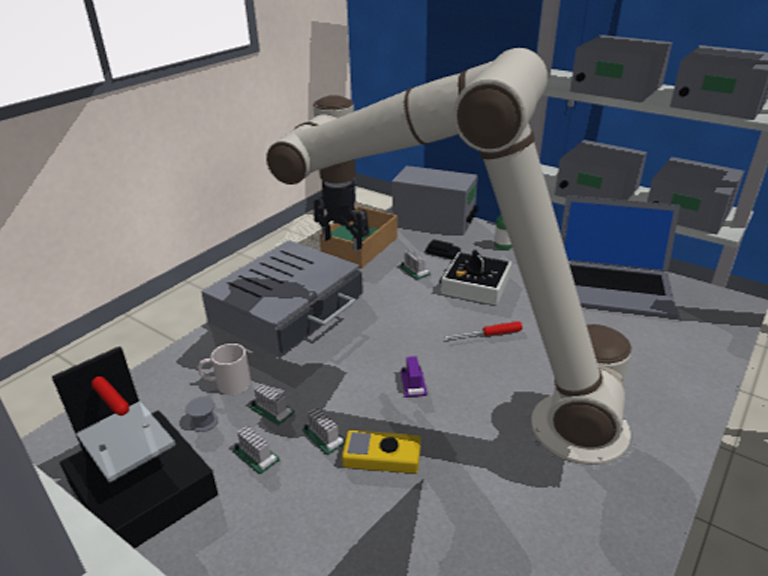

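In the scene picture (px /1.5): green modules at about (275,323), (563,262), (617,292), (571,317), and the purple look-alike at (463,240), which I exclude. The dial box is at (275,255) and the drawer handle at (438,325). Bystanders are the mug, reel, meter, mouse and cleaner. I'm going to the dial first.

Emit:
jog_arm(translation=[[-0.5, -1.4, 0.3], [-1.2, -1.4, 0.6], [-2, -1.4, 1], [-2.7, -1.4, 1.4], [-3.4, -1.4, 1.8], [-4.1, -1.4, 2.1], [-4.8, -1.4, 2.5], [-5.5, -1.4, 2.8], [-6.2, -1.4, 3.2], [-7.1, -1.4, 3.5], [-7.1, -1.4, 3.5], [-7.1, -1.4, 3.5], [-7.1, -1.4, 3.5]], rot=[[0, 0, 0], [0, 0, 0], [0, 0, 0], [0, 0, 0], [0, 0, 0], [0, 0, 0], [0, 0, 0], [0, 0, 0], [0, 0, 0], [0, 0, 0], [0, 0, 0], [0, 0, 0], [0, 0, 0]], gripper=[1, 1, 1, 1, 1, 1, 1, 1, 1, 1, 1, 1, 1])

```text
clock: 2.4
position: [450.2, -354.4, 301.3]
ee_rot: [0.5, 0.5, -0.5, -0.5]
contact_force: [0.5, -0.4, 0.2]
gripper_width: 85.5
```

Run:
```python
from h import *
st()
f,K,T=cam('wrist'); save(f,'w1.png',1.5); np.savez('w1.npz',f=f,K=K,T=T)
s=arm.read_state(); print(K.tolist(),T.round(3).tolist())
for t in ['dial_grip','pointer_tip','dial_line']: find('wrist',t,K,T)
```

```text
2.4 [ 450.2 -354.4  301.3] [[-0.001, 0.0, -1.0], [1.0, 0.0, -0.001], [0.0, -1.0, -0.0]] [ 0.5 -0.4  0.2] 85.54800562241417 [-0.38  0.26 -0.   -0.   -1.31  0.39]
[[296.41515863305096, 0.0, 256.3780115548721], [0.0, 296.41515863305096, 188.41312187063738], [0.0, 0.0, 1.0]] [[-1.0, -0.001, -0.002, 450.12], [-0.001, 0.946, 0.324, -437.076], [0.001, 0.324, -0.946, 444.336], [0.0, 0.0, 0.0, 1.0]]
wrist dial_grip 0.78 [ 444. -365.   69.] [261. 146.]
wrist pointer_tip 0.43 [ 467. -310.   66.] [243. 187.]
wrist dial_line 0.92 [ 447. -371.   67.] [258. 142.]
```

View pics/w1.png

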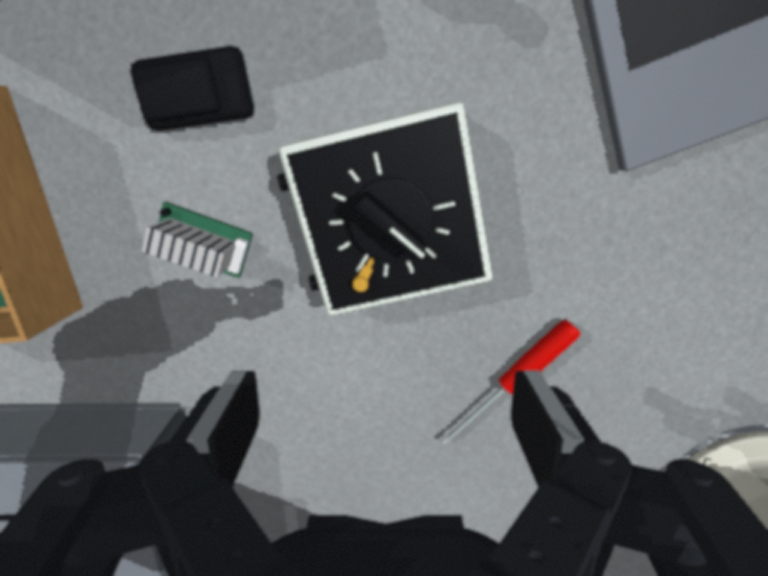

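The wrist view shows the dial box with the bar's white line pointing lower right at (425,255). The long zero tick is at (445,206), the brass pointer tip at (370,262) and the mouse at (190,88). The dial stands at about 1 rad and the pointer at about 2.2 rad.

Run:
```python
from h import *
d=np.load('w1.npz');K,T=d['K'],d['T']
P=lambda u,v,z: ray(K,T,u/1.5,v/1.5,z)[:2]
c=np.mean([P(*p,57) for p in [(283,148),(461,105),(491,276),(331,313)]],0)
print('box corners->centre',c,[P(*p,57).round(0) for p in [(283,148),(461,105),(491,276),(331,313)]])
ti=np.array([P(*p,57) for p in [(377,163),(353,175),(340,197),(335,222),(343,245),(362,262),(386,270),(410,267),(430,252),(442,231),(445,206)]])
A=np.c_[2*ti,np.ones(11)];x=np.linalg.lstsq(A,(ti**2).sum(1),rcond=None)[0];print('tick fit',x[:2],np.sqrt(x[2]+x[:2]@x[:2]))
cc=x[:2]
a=lambda p:np.degrees(np.arctan2(*(p-cc)[::-1]))
print('ticks',[round(a(t),0) for t in ti])
l1,l2=P(392,230,100),P(425,257,100);print('line',l1,l2,np.degrees(np.arctan2(*(l2-l1)[::-1])),a(l2))
p=P(371,262,62);print('ptr',p,a(p),a(P(361,284,64)),np.linalg.norm(p-cc))
```

```text
box corners->centre [ 443.45812886 -366.29571868] [array([ 534., -423.]), array([ 388., -457.]), array([ 352., -311.]), array([ 500., -274.])]
tick fit [ 444.6782674  -364.61095666] 48.05223416800025
ticks [np.float64(-76.0), np.float64(-49.0), np.float64(-23.0), np.float64(4.0), np.float64(30.0), np.float64(58.0), np.float64(86.0), np.float64(112.0), np.float64(139.0), np.float64(166.0), np.float64(-168.0)]
line [ 443.72441675 -363.02914395] [ 417.08237828 -341.04109648] 140.46666535126317 139.4991064933186
ptr [ 461.60851157 -325.75791526] 66.45479648213407 66.1379741971457 42.381505324660125
```

Run:
```python
from h import *
d=np.load('w1.npz');f=d['f'];c=f[60:220,170:345];save(c,'w1c.png',4.4)
```

```text
(no output)
```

View pics/w1c.png

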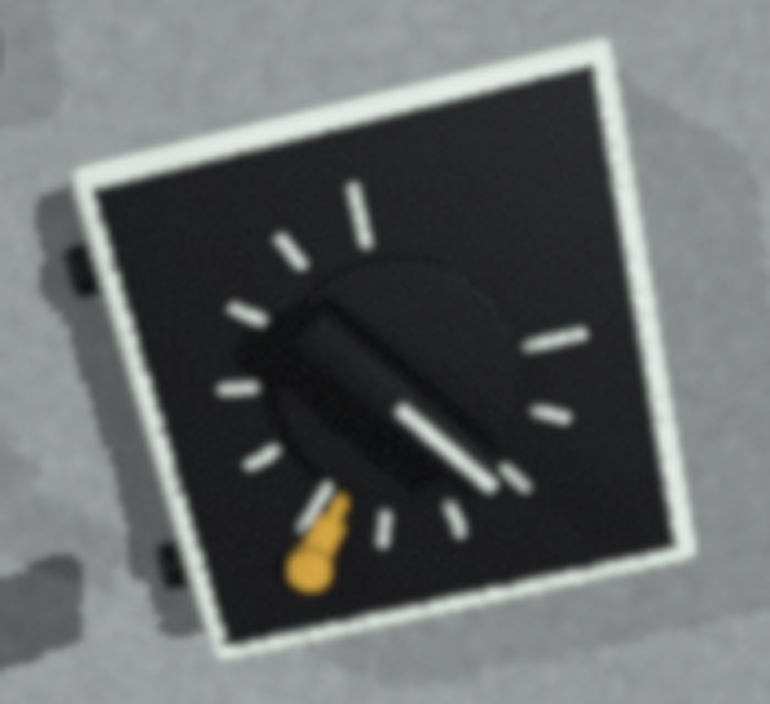

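Emit:
jog_arm(translation=[[-0.1, 0.4, 0.05], [-0.21, 0.9, 0.11], [-0.21, 1.4, 0.11], [-0.21, 1.9, 0.11], [-0.21, 2.4, 0.11], [-0.21, 2.9, 0.11], [-0.21, 3.4, 0.11], [-0.21, 3.9, 0.11], [-0.21, 4.3, 0.11], [-0.21, 4.55, 0.11], [-0.21, 4.55, 0.11], [-0.21, 4.55, 0.11], [-0.21, 4.55, 0.11], [-0.21, 4.55, 0.11], [-0.21, 4.55, 0.11], [-0.21, 4.55, 0.11], [-0.21, 4.55, 0.11]], rot=[[0, -1, 0], [0, -2, 0], [0, -3, 0], [0, -4, 0], [0, -5, 0], [0, -6, 0], [0, -6.25, 0], [0, -6.25, 0], [0, -6.25, 0], [0, -6.25, 0], [0, -6.25, 0], [0, -6.25, 0], [0, -6.25, 0], [0, -6.25, 0], [0, -6.25, 0], [0, -6.25, 0], [0, -6.25, 0]], gripper=[0.6, 0.6, 0.6, 0.6, 0.6, 0.6, 0.6, 0.6, 0.6, 0.6, 0.6, 0, 0, 0, 0, 0, 0])

```text
clock: 4.3
position: [445.7, -365.2, 75.5]
ee_rot: [-0.242, -0.664, 0.665, 0.24]
contact_force: [-1.4, -0.9, 5.7]
gripper_width: 12.7
```

Run:
```python
from h import *
st()
```

```text
4.3 [ 445.7 -365.2   75.5] [[-0.768, 0.002, -0.641], [0.641, -0.002, -0.768], [-0.003, -1.0, -0.0]] [-1.4 -0.9  5.7] 12.652236849899591 [-0.41  0.46 -0.31  0.   -0.8   1.28]
```

Emit:
jog_arm(translation=[[0, 0, 0], [0, 0, 0], [0, 0, 0], [0, 0, 0], [0, 0, 0], [0, 0, 0], [0, 0, 0], [0, 0, 0], [0, 0, 0], [0, 0, 0]], rot=[[0, -0.8, 0], [0, -1.7, 0], [0, -2.6, 0], [0, -3.5, 0], [0, -4.4, 0], [0, -5.3, 0], [0, -6.2, 0], [0, -6.9, 0], [0, -6.9, 0], [0, -6.9, 0]], gripper=[0, 0, 0, 0, 0, 0, 0, 0, 0, 0])

```text
clock: 5.3
position: [445.6, -365.3, 75.6]
ee_rot: [0.092, -0.7, 0.702, -0.094]
contact_force: [0.4, -0.8, 0.3]
gripper_width: 12.9
```

Run:
```python
from h import *
st(); s=arm.read_state(); print(s['wrist_torque'])
```

```text
5.3 [ 445.6 -365.3   75.6] [[-0.966, 0.003, 0.26], [-0.26, -0.001, -0.966], [-0.002, -1.0, 0.002]] [ 0.4 -0.8  0.3] 12.879106420126307 [-0.41  0.46 -0.31  0.   -0.8   2.24]
[-0.23141206  0.1885568  -1.03755664]
```

Emit:
jog_arm(translation=[[0, 0, 0], [0, 0, 0], [0, 0, 0], [0, -0.5, 0], [0, -1.2, 0], [-0.4, -1.9, -0.4], [-0.9, -2.6, -1], [-1.5, -3.2, -1.6], [-2.1, -3.8, -2.2], [-2.7, -4.4, -2.8], [-3.3, -4.5, -3.4], [-3.9, -4.5, -4.1], [-4.5, -4.5, -4.7], [-5.1, -4.5, -5.4], [-5.6, -4.5, -6], [-6, -4.5, -6.4], [-6, -4.5, -6.4], [-6, -4.5, -6.4], [-6, -4.5, -6.4]], rot=[[0, 0, 0], [0, 0, 0], [0, 0, 0], [0, 0, 0], [0, 1, 0], [0, 2, 0], [0, 3, 0], [0, 4, 0], [0, 5, 0], [0, 6, 0], [0, 7, 0], [0, 8, 0], [0, 9, 0], [0, 10, 0], [0, 11, 0], [0, 12, 0], [0, 13.1, 0], [0, 13.1, 0], [0, 13.1, 0]], gripper=[0.5, 0.5, 0.5, 0.5, 0.5, 0.5, 0.5, 0.5, 0.5, 0.5, 0.5, 0.5, 0.5, 0.5, 0.5, 0.5, 0.5, 0.5, 0.5])

```text
clock: 7.2
position: [651.4, 21.9, 300.5]
ee_rot: [0.499, 0.502, -0.502, -0.497]
contact_force: [-0.5, 0.4, -0.3]
gripper_width: 42.7
```

Run:
```python
from h import *
st()
f,K,T=cam('wrist'); save(f,'w2.png',1.5); np.savez('w2.npz',f=f,K=K,T=T)
for t in ['handle','tray','module0']: find('wrist',t,K,T)
f,K,T=cam('side'); save(f[150:230,230:370],'s2.png',5)
```

```text
7.2 [651.4  21.9 300.5] [[-0.008, 0.002, -1.0], [1.0, -0.002, -0.008], [-0.002, -1.0, -0.002]] [-0.5  0.4 -0.3] 42.67997303502335 [ 0.28  0.4   0.2   0.   -1.37 -0.27]
wrist tray 0.59 [677.  -2.  84.] [235. 138.]
wrist module0 0.88 [587. 323.  29.] [292. 321.]
wrist module0 0.76 [374.  79.  28.] [443. 189.]
wrist module0 0.67 [466. 438.  15.] [352. 364.]
```

View pics/w2.png

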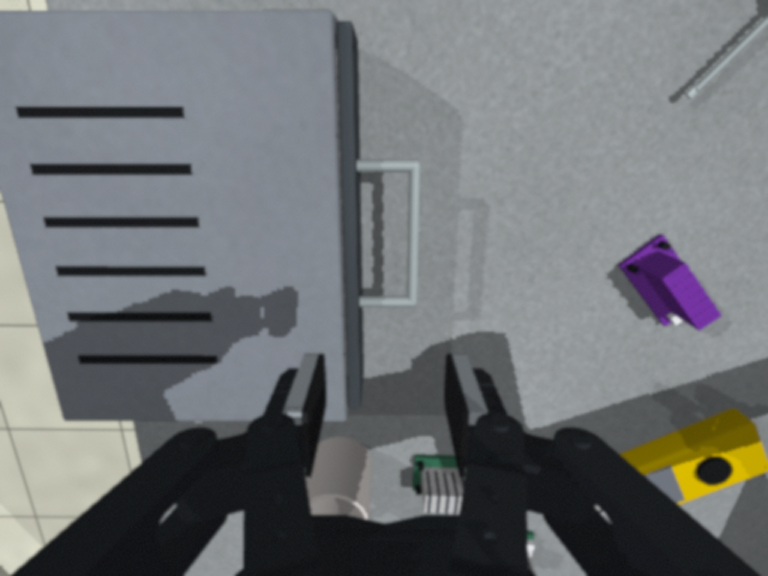

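The wrist view shows the handle bar from (416,165) to (413,303), with the unit to the left. The purple look-alike is at (670,285).

Run:
```python
from h import *
d=np.load('w2.npz');K,T=d['K'],d['T']
P=lambda u,v,z: ray(K,T,u/1.5,v/1.5,z)
a,b=P(416.5,163,66),P(413.5,304,66); print(a,b,(a+b)/2,np.linalg.norm(a-b),np.degrees(np.arctan2(b[0]-a[0],b[1]-a[1])))
for u,v,z in [(333,12,100),(347,418,100),(65,418,100)]: print(P(u,v,z))
```

```text
[625.46415121 -36.11835046  66.        ] [624.25755578  88.32395598  66.        ] [624.8608535   26.10280276  66.        ] 124.4481558907842 -0.5555237711125973
[ 687.42271165 -136.64890061  100.        ]
[683.99169869 186.94387395 100.        ]
[941.0389645  189.31118879 100.        ]
```

View pics/s2.png

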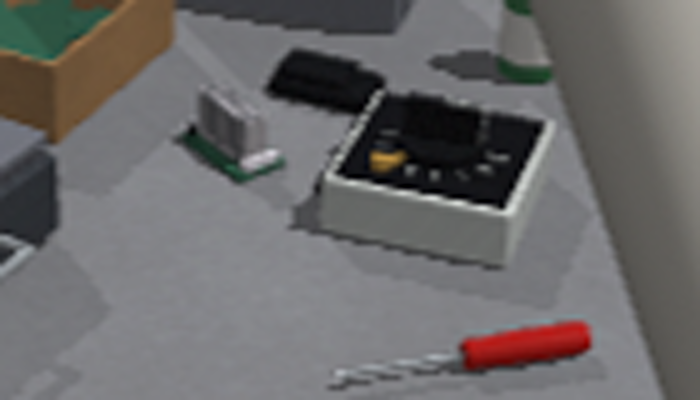

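Emit:
jog_arm(translation=[[0.04, 0.8, 0.3], [0.08, 1.7, 0.53], [0.08, 2.6, 0.53], [0.08, 3.4, 0.53], [0.08, 4.1, 0.53], [0.08, 4.7, 0.53], [0.08, 5.05, 0.53], [0.08, 5.05, 0.53], [0.08, 5.05, 0.53], [0.08, 5.05, 0.53], [0.08, 5.05, 0.53], [0.08, 5.05, 0.53], [0.08, 5.05, 0.53]], rot=[[0, 0, 0], [0, 0, 0], [0, 0, 0], [0, 0, 0], [0, 0, 0], [0, 0, 0], [0, 0, 0], [0, 0, 0], [0, 0, 0], [0, 0, 0], [0, 0, 0], [0, 0, 0], [0, 0, 0]], gripper=[0.5, 0.5, 0.5, 0.5, 0.5, 0.5, 0.5, 0.5, 0, 0, 0, 0, 0])

```text
clock: 8.75
position: [627.0, 25.0, 50.3]
ee_rot: [0.501, 0.503, -0.5, -0.497]
contact_force: [0.3, -0.2, 5.7]
gripper_width: 7.4
```

Emit:
jog_arm(translation=[[0, 0, 0.2], [0, 0, 0.6], [0, 0, 1], [0, 0, 1.4], [0, 0, 1.8], [0, 0, 2.2], [0, 0, 2.6], [0, 0, 2.9], [0, 0, 3.15], [0, 0, 3.27], [0, 0, 3.27], [0, 0, 3.27]], rot=[[0, 0, 0], [0, 0, 0], [0, 0, 0], [0, 0, 0], [0, 0, 0], [0, 0, 0], [0, 0, 0], [0, 0, 0], [0, 0, 0], [0, 0, 0], [0, 0, 0], [0, 0, 0]], gripper=[0, 0, 0, 0, 0, 0, 0, 0, 0, 0, 0, 0])

```text
clock: 9.95
position: [462.8, 23.8, 50.2]
ee_rot: [0.5, 0.503, -0.5, -0.497]
contact_force: [-2.0, -2.1, 11.3]
gripper_width: 7.2
```

Run:
```python
from h import *
st()
```

```text
9.95 [462.8  23.8  50.2] [[-0.006, 0.006, -1.0], [1.0, -0.001, -0.006], [-0.001, -1.0, -0.006]] [-2.  -2.1 11.3] 7.248472299092664 [ 0.41  0.34 -0.62  0.01 -0.61 -0.41]
```

Emit:
jog_arm(translation=[[0, 0, 0], [0, 0, 0], [0, 0, 0], [0, -0.8, 0], [0, -1.7, 0], [0.4, -2.6, 0], [1.1, -3.5, -0.2], [1.9, -4.4, -0.3], [2.8, -5, -0.4], [3.6, -5, -0.5], [4.4, -5, -0.7], [5.1, -5, -0.7], [5.1, -5, -0.7], [5.1, -5, -0.7], [5.1, -5, -0.7]], rot=[[0, 0, 0], [0, 0, 0], [0, 0, 0], [0, 0, 0], [0, 0, 0], [0, 0, 0], [0, 0, 0], [0, 0, 0], [0, 0, 0], [0, 0, 0], [0, 0, 0], [0, 0, 0], [0, 0, 0], [0, 0, 0], [0, 0, 0]], gripper=[0.5, 0.5, 0.5, 0.6, 0.6, 0.6, 0.6, 0.6, 0.6, 0.6, 0.6, 0.6, 0.6, 0.6, 0.6])

```text
clock: 11.45
position: [494.5, 278.6, 299.7]
ee_rot: [0.501, 0.502, -0.501, -0.497]
contact_force: [-0.1, -0.0, -0.4]
gripper_width: 51.3
```

Run:
```python
from h import *
st()
f,K,T=cam('wrist'); save(f,'w3.png',1.5); np.savez('w3.npz',f=f,K=K,T=T)
for t in ['module0','handle']: find('wrist',t,K,T)
```

```text
11.45 [494.5 278.6 299.7] [[-0.005, 0.005, -1.0], [1.0, -0.002, -0.005], [-0.002, -1.0, -0.005]] [-0.1 -0.  -0.4] 51.259616631411795 [ 0.8   0.24 -0.03  0.01 -1.3  -0.8 ]
wrist module0 0.97 [357. 105.  14.] [366.  13.]
wrist module0 0.93 [567. 324.  39.] [206. 182.]
wrist module0 0.92 [428. 321.  34.] [303. 180.]
wrist module0 0.6 [504. 436.  34.] [250. 249.]
wrist handle 0.61 [620. 132.  16.] [161.  35.]
```

View pics/w3.png

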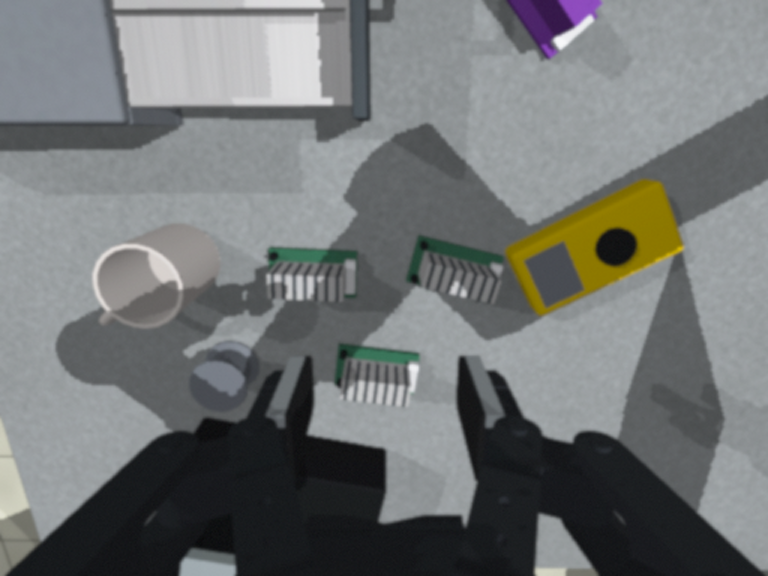

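The wrist view shows the three left modules: A at (312,275), B at (457,270) next to the yellow meter, and C at (378,375). The open drawer's left wall is at the upper left.

```bash
cat >> h.py <<'E'
def mod(K,T,e1,e2,h1,h2,s=1.5,side=1):
    P=lambda p,z: ray(K,T,p[0]/s,p[1]/s,z)[:2]
    a,b=P(e1,8),P(e2,8); c,d=P(h1,52),P(h2,52)
    t=(a-b)/np.linalg.norm(a-b); t2=(c-d)/np.linalg.norm(c-d)
    n=np.array([-t[1],t[0]]); n*=np.sign(n@((c+d)/2-(a+b)/2))
    print('edge len',np.linalg.norm(a-b).round(1),'hs len',np.linalg.norm(c-d).round(1),'ang',np.degrees(np.arctan2(t[1],t[0])).round(1),np.degrees(np.arctan2(t2[1],t2[0])).round(1),
     'centre board',((a+b)/2+25*n).round(1),'hs',((c+d)/2-12*n).round(1))
E
python3 - <<'E'
from h import *
d=np.load('w3.npz');K,T=d['K'],d['T']
mod(K,T,(268,248),(357,251),(267,300),(343,302))
mod(K,T,(421,237),(504,254),(419,287),(497,303))
mod(K,T,(342,345),(420,353),(341,402),(409,406))
for p,z in [((368,118),83),((352,118),83),((235,106),42),((345,11),30),((120,11),30)]: print(ray(K,T,p[0]/1.5,p[1]/1.5,z).round(1))
E
```

```text
edge len 89.7 hs len 71.6 ang -1.6 -1.2 centre board [568.4 334.2] hs [569.3 335.9]
edge len 86.0 hs len 75.5 ang -11.3 -11.8 centre board [421.6 328.6] hs [423.4 329. ]
edge len 85.4 hs len 69.7 ang -6.0 -3.4 centre board [500.8 445.2] hs [502.5 448.4]
[508.1 186.6  83. ]
[520.3 186.6  83. ]
[621.4 176.7  42. ]
[528.4 103.7  30. ]
[711.6 104.6  30. ]
```

Emit:
jog_arm(translation=[[0.2, 0.2, -0.2], [0.4, 0.5, -0.4], [0.6, 0.9, -0.7], [0.8, 1.3, -1], [1, 1.7, -1.3], [1.14, 2.2, -1.49], [1.14, 2.6, -1.49], [1.14, 3, -1.49], [1.14, 3.4, -1.49], [1.14, 3.8, -1.49], [1.14, 4.2, -1.49], [1.14, 4.7, -1.49], [1.14, 5.2, -1.49], [1.14, 5.55, -1.49], [1.14, 5.55, -1.49], [1.14, 5.55, -1.49], [1.14, 5.55, -1.49], [1.14, 5.55, -1.49], [1.14, 5.55, -1.49], [1.14, 5.55, -1.49]], rot=[[0, 1, 0], [0, 2, 0], [0, 3, 0], [0, 4, 0], [0, 5, 0], [0, 6, 0], [0, 7, 0], [0, 8, 0], [0, 9, 0], [0, 10, 0], [0, 11, 0], [0, 11.45, 0], [0, 11.45, 0], [0, 11.45, 0], [0, 11.45, 0], [0, 11.45, 0], [0, 11.45, 0], [0, 11.45, 0], [0, 11.45, 0], [0, 11.45, 0]], gripper=[0.6, 0.6, 0.6, 0.6, 0.6, 0.6, 0.6, 0.6, 0.6, 0.6, 0.6, 0.6, 0.6, 0.6, 0.6, 0.6, 0, 0, 0, 0])

```text
clock: 13.6
position: [571.6, 335.7, 25.1]
ee_rot: [-0.707, 0.005, -0.011, 0.707]
contact_force: [-0.4, 0.0, 5.9]
gripper_width: 23.2
```

Run:
```python
from h import *
st()
```

```text
13.6 [571.6 335.7  25.1] [[1.0, 0.009, 0.023], [-0.023, 0.0, 1.0], [0.009, -1.0, 0.0]] [-0.4  0.   5.9] 23.20800640452888 [ 0.78  0.64 -0.13  0.01 -0.8  -2.38]
```

Emit:
jog_arm(translation=[[0, -0.4, 0], [0, -1, 0], [0, -1.7, 0], [0, -2.3, -0.3], [0.1, -2.6, -0.8], [0.3, -2.6, -1.4], [0.4, -2.6, -2.1], [0.6, -2.6, -2.8], [0.7, -2.6, -3.4], [0.83, -2.6, -3.98], [0.83, -2.6, -3.98], [0.83, -2.6, -3.98], [0.83, -2, -3.98], [0.83, -1.4, -3.98], [0.83, -0.9, -3.98], [0.83, -0.5, -3.98], [0.83, -0.36, -3.98], [0.83, -0.36, -3.98], [0.83, -0.36, -3.98]], rot=[[0, 0, 0], [0, 0, 0], [0, 0, 0], [0, -0.1, 0], [0, -0.2, 0], [0, -0.25, 0], [0, -0.25, 0], [0, -0.25, 0], [0, -0.25, 0], [0, -0.25, 0], [0, -0.25, 0], [0, -0.25, 0], [0, -0.25, 0], [0, -0.25, 0], [0, -0.25, 0], [0, -0.25, 0], [0, -0.25, 0], [0, -0.25, 0], [0, -0.25, 0]], gripper=[0, 0, 0, 0, 0, 0, 0, 0, 0, 0, 0, 0, 0, 0, 0, 0, 0, 0, 0])

```text
clock: 15.5
position: [608.4, 136.9, 43.6]
ee_rot: [-0.707, -0.008, 0.001, 0.707]
contact_force: [-0.1, -0.3, -2.3]
gripper_width: 23.1
```

Run:
```python
from h import *
st()
f,K,T=cam('wrist'); save(f,'w4.png',1.2)
```

```text
15.5 [608.4 136.9  43.6] [[1.0, 0.009, -0.013], [0.013, 0.001, 1.0], [0.009, -1.0, 0.001]] [-0.1 -0.3 -2.3] 23.12700960313329 [ 0.48  0.56 -0.22  0.01 -0.78 -2.04]
```

View pics/w4.png

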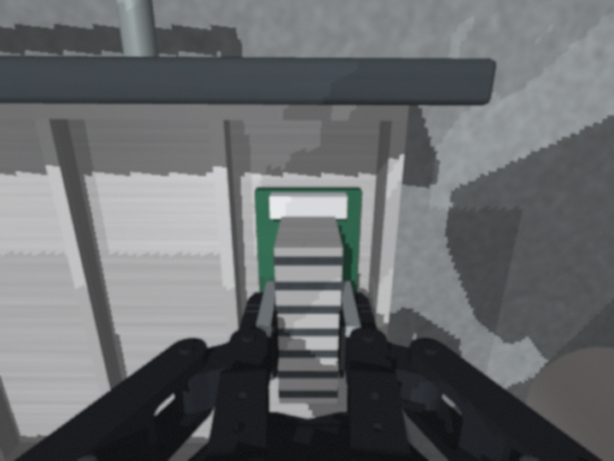

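Run:
```python
from h import *
d=np.load('w3.npz');K,T=d['K'],d['T']
f,K2,T2=cam('side')
for z in (20,40,60,80,100):
    p=ray(K,T,385/1.5,447/1.5,z); q=ray(K,T,200/1.5,420/1.5,z); print(z,p.round(0),proj(K2,T2,p)*1.5,q.round(0),proj(K2,T2,q)*1.5)
save(f,'s4.png',1.5)
find('side','module0',K2,T2)
```

```text
20 [493. 539.  20.] [221.72238196 482.76578215] [701. 505.  20.] [166.5206623  425.75409693]
40 [493. 523.  40.] [226.51758324 470.06535257] [692. 490.  40.] [173.22473894 416.67545134]
60 [493. 507.  60.] [231.31467149 457.3599252 ] [682. 475.  60.] [179.99374246 407.50888191]
80 [493. 491.  80.] [236.11364784 444.64949708] [672. 461.  80.] [186.82862065 398.25310515]
100 [493. 474. 100.] [240.91451339 431.93406525] [662. 446. 100.] [193.73033983 388.90681247]
side module0 0.97 [493. 451.  26.] [170. 301.]
side module0 0.73 [416. 336.  29.] [215. 288.]
side module0 0.73 [354. 103.  18.] [274. 256.]
side module0 0.72 [588. 147.  46.] [212. 232.]
side module0 0.7 [ 627. -324.   30.] [276. 176.]
side module0 0.66 [588.  20.  33.] [235. 217.]
```

View pics/s4.png

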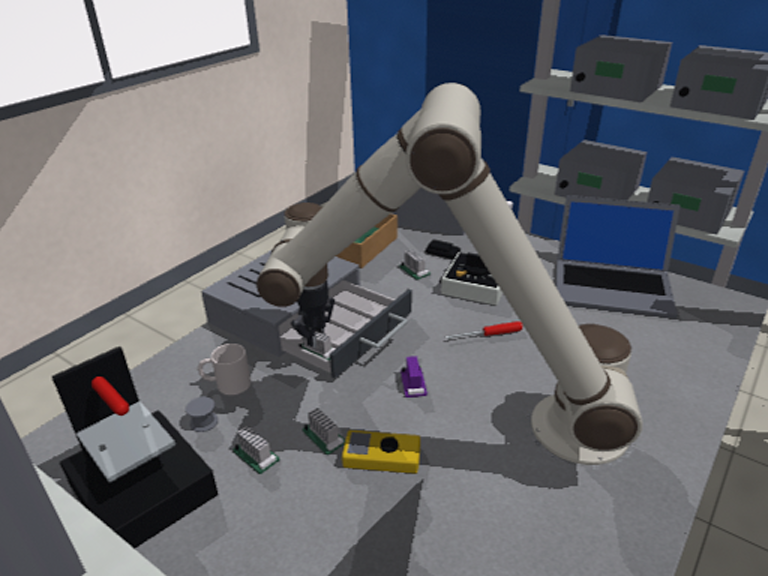

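The side view shows the black press's near corner at (215,470), about y=525, so C is clear of it. B and C have not moved, and A sits in the lane.

Emit:
jog_arm(translation=[[0, 0, 0], [0, 0, 0], [0, 0, 0], [0, -0.4, 0], [0, -0.9, 0], [0, -1.5, 0.3], [-0.2, -1.9, 0.9], [-0.4, -1.9, 1.6], [-0.6, -1.9, 2.3], [-0.9, -1.9, 3], [-1.1, -1.9, 3.7], [-1.4, -1.9, 4.4], [-1.6, -1.9, 5.1], [-1.9, -1.9, 5.7], [-2.08, -1.9, 6.22], [-2.08, -1.9, 6.22], [-2.08, -1.9, 6.22], [-2.08, -1.9, 6.22]], rot=[[0, 0, 0], [0, 0, 0], [0, 0, 0], [0, 0, 0], [0, 0, 0], [0, 0.2, 0], [0, 0.4, 0], [0, 0.6, 0], [0, 0.7, 0], [0, 0.7, 0], [0, 0.7, 0], [0, 0.7, 0], [0, 0.7, 0], [0, 0.7, 0], [0, 0.7, 0], [0, 0.7, 0], [0, 0.7, 0], [0, 0.7, 0]], gripper=[0.45, 0.45, 0.45, 0.45, 0.45, 0.6, 0.6, 0.6, 0.6, 0.6, 0.6, 0.6, 0.6, 0.6, 0.6, 0.6, 0.6, 0.6])

```text
clock: 17.45
position: [499.8, 445.2, 137.8]
ee_rot: [-0.706, 0.027, -0.034, 0.707]
contact_force: [0.4, 0.4, -0.3]
gripper_width: 51.2
```

Run:
```python
from h import *
st()
f,K,T=cam('wrist'); save(f,'w5.png',1.2); np.savez('w5.npz',f=f,K=K,T=T)
find('wrist','module0',K,T)
```

```text
17.45 [499.8 445.2 137.8] [[0.996, 0.009, 0.086], [-0.086, 0.0, 0.996], [0.009, -1.0, 0.001]] [ 0.4  0.4 -0.3] 51.2485824482707 [ 0.97  0.53 -0.01  0.01 -1.03 -2.63]
wrist module0 0.9 [423. 338.  38.] [112. 107.]
wrist module0 0.85 [495. 446.  30.] [256. 180.]
```

View pics/w5.png

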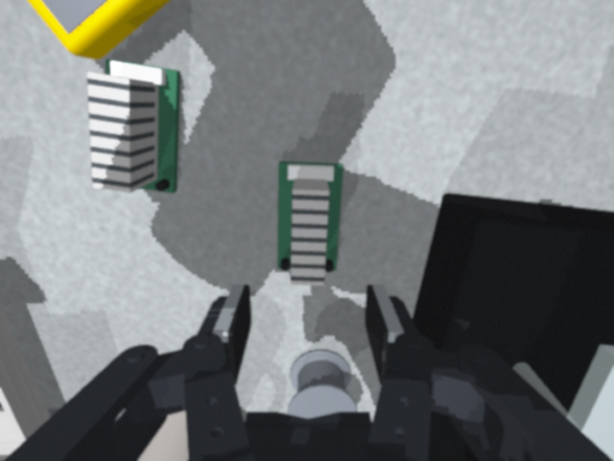

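C sits centred and aligned between the fingers at (310,220). I'm descending.

Emit:
jog_arm(translation=[[0, 0.7, 0.02], [0, 1.4, 0.02], [0, 2, 0.02], [0, 2.33, 0.02], [0, 2.33, 0.02], [0, 2.33, 0.02], [0, 2.33, 0.02], [0, 2.33, 0.02], [0, 2.33, 0.02], [0, 2.33, 0.02]], rot=[[0, 0, 0], [0, 0, 0], [0, 0, 0], [0, 0, 0], [0, 0, 0], [0, 0, 0], [0, 0, 0], [0, 0, 0], [0, 0, 0], [0, 0, 0]], gripper=[0.6, 0.6, 0.6, 0.6, 0.6, 0.6, 0, 0, 0, 0])

```text
clock: 18.55
position: [502.1, 446.8, 23.5]
ee_rot: [-0.705, 0.026, -0.034, 0.707]
contact_force: [0.2, -1.3, 5.8]
gripper_width: 23.4
```

Run:
```python
from h import *
st()
```

```text
18.55 [502.1 446.8  23.5] [[0.996, 0.011, 0.086], [-0.086, 0.002, 0.996], [0.011, -1.0, 0.003]] [ 0.2 -1.3  5.8] 23.3957554646893 [ 0.97  0.65 -0.11  0.01 -0.8  -2.64]
```

Emit:
jog_arm(translation=[[0, -0.5, 0], [0, -1.3, 0], [0, -2.1, 0], [0.2, -2.6, -0.5], [0.5, -2.6, -1.2], [0.8, -2.6, -2], [1.1, -2.6, -2.8], [1.4, -2.6, -3.6], [1.7, -2.6, -4.4], [2, -2.6, -5.2], [2.2, -2.6, -6], [2.5, -2.6, -6.8], [2.75, -2.6, -7.49], [2.75, -2.6, -7.49], [2.75, -2.6, -7.49], [2.75, -2.6, -7.49]], rot=[[0, 0, 0], [0, 0, 0], [0, -0.2, 0], [0, -0.4, 0], [0, -0.6, 0], [0, -0.7, 0], [0, -0.7, 0], [0, -0.7, 0], [0, -0.7, 0], [0, -0.7, 0], [0, -0.7, 0], [0, -0.7, 0], [0, -0.7, 0], [0, -0.7, 0], [0, -0.7, 0], [0, -0.7, 0]], gripper=[0, 0, 0, 0, 0, 0, 0, 0, 0, 0, 0, 0, 0, 0, 0, 0])

```text
clock: 20.15
position: [604.9, 62.2, 153.3]
ee_rot: [-0.706, -0.008, 0.001, 0.708]
contact_force: [0.3, 0.5, -1.5]
gripper_width: 23.1
```

Run:
```python
from h import *
st()
f,K,T=cam('wrist'); save(f,'w6.png',1.2)
```

```text
20.15 [604.9  62.2 153.3] [[1.0, 0.01, -0.012], [0.012, 0.003, 1.0], [0.01, -1.0, 0.003]] [ 0.3  0.5 -1.5] 23.055278164070586 [ 0.37  0.41 -0.15  0.   -0.99 -1.93]
```

Emit:
jog_arm(translation=[[0, 0.6, 0], [0, 1.2, 0], [0, 1.8, 0], [0, 2.15, 0], [0, 2.26, 0], [0, 2.26, 0], [0, 2.26, 0], [0, 2.26, 0], [0, 2.26, 0], [0, 2.26, 0], [0, 1.8, 0], [0, 1.2, 0], [0, 0.6, 0], [0, 0.1, 0], [0, 0, 0]], rot=[[0, 0, 0], [0, 0, 0], [0, 0, 0], [0, 0, 0], [0, 0, 0], [0, 0, 0], [0, 0, 0], [0, 0, 0], [0, 0, 0], [0, 0, 0], [0, 0, 0], [0, 0, 0], [0, 0, 0], [0, 0, 0], [0, 0, 0]], gripper=[0, 0, 0, 0, 0, 0, 0, 0.45, 0.45, 0.45, 0.45, 0.45, 0.45, 0.45, 0.45])

```text
clock: 21.7
position: [606.8, 63.0, 157.2]
ee_rot: [-0.706, -0.011, -0.002, 0.709]
contact_force: [0.6, -0.3, 0.1]
gripper_width: 38.6
```

Run:
```python
from h import *
st()
f,K,T=cam('wrist'); save(f,'w7.png',1.2)
```

```text
21.7 [606.8  63.  157.2] [[1.0, 0.018, -0.013], [0.013, 0.004, 1.0], [0.018, -1.0, 0.004]] [ 0.6 -0.3  0.1] 38.58149639466474 [ 0.37  0.41 -0.15  0.   -0.99 -1.93]
```

View pics/w7.png

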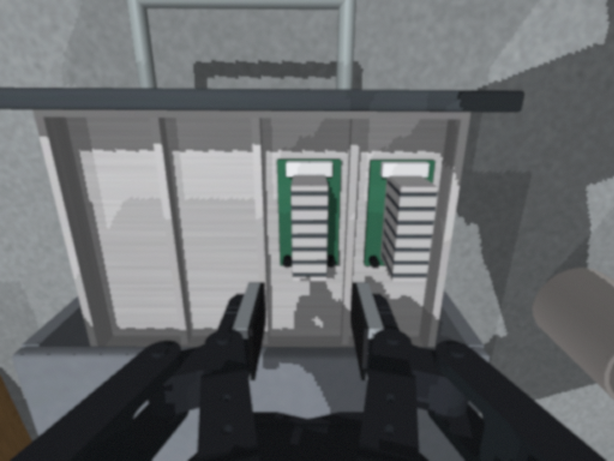

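Both modules lie flat in lanes 2 and 3, at (310,215) and (405,215). Next is B.

Emit:
jog_arm(translation=[[-0.4, 0, 0.6], [-0.9, 0, 1.3], [-1.4, 0, 2], [-1.9, 0, 2.7], [-2.4, 0, 3.4], [-2.8, 0, 4.1], [-3.2, 0, 4.8], [-3.61, 0, 5.37], [-3.61, 0, 5.37], [-3.61, 0, 5.37], [-3.61, 0, 5.37]], rot=[[0, 0.3, 0.1], [0, 0.6, 0.13], [0, 0.9, 0.13], [0, 1.2, 0.13], [0, 1.5, 0.13], [0, 1.5, 0.13], [0, 1.5, 0.13], [0, 1.5, 0.13], [0, 1.5, 0.13], [0, 1.5, 0.13], [0, 1.5, 0.13]], gripper=[0.45, 0.6, 0.6, 0.6, 0.6, 0.6, 0.6, 0.6, 0.6, 0.6, 0.6])

```text
clock: 22.85
position: [422.1, 328.1, 153.6]
ee_rot: [-0.702, 0.071, -0.068, 0.705]
contact_force: [0.6, -0.6, -0.3]
gripper_width: 50.8
```

Run:
```python
from h import *
st()
f,K,T=cam('wrist'); save(f,'w8.png',1.2); np.savez('w8.npz',f=f,K=K,T=T)
find('wrist','module0',K,T)
```

```text
22.85 [422.1 328.1 153.6] [[0.981, -0.004, 0.196], [-0.196, 0.004, 0.981], [-0.004, -1.0, 0.004]] [ 0.6 -0.6 -0.3] 50.80971292763169 [ 0.96  0.3  -0.32 -0.01 -0.94 -2.73]
wrist module0 0.74 [418. 332.  25.] [258. 175.]
wrist module0 0.69 [615. 151.  36.] [138. 368.]
wrist module0 0.68 [360. 107.   5.] [ 27. 158.]
```

View pics/w8.png

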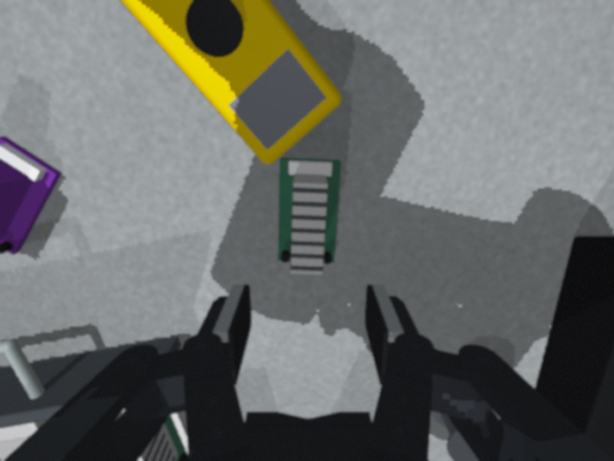

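B is aligned between the fingers at (309,215). The meter at (268,160) is close but clear of the jaws.

Emit:
jog_arm(translation=[[0, 0.7, 0.02], [0, 1.4, 0.02], [0, 2, 0.02], [0, 2.5, 0.02], [0, 2.64, 0.02], [0, 2.64, 0.02], [0, 2.64, 0.02], [0, 2.64, 0.02], [0, 2.64, 0.02], [0, 2.64, 0.02], [0, 2.64, 0.02]], rot=[[0, 0, 0], [0, 0, 0], [0, 0, 0], [0, 0, 0], [0, 0, 0], [0, 0, 0], [0, 0, 0], [0, 0, 0], [0, 0, 0], [0, 0, 0], [0, 0, 0]], gripper=[0.6, 0.6, 0.6, 0.6, 0.6, 0.6, 0.6, 0, 0, 0, 0])

```text
clock: 24.05
position: [422.9, 330.3, 23.6]
ee_rot: [-0.701, 0.07, -0.069, 0.706]
contact_force: [0.1, -0.8, 5.8]
gripper_width: 23.0
```

Run:
```python
from h import *
st()
```

```text
24.05 [422.9 330.3  23.6] [[0.981, -0.001, 0.196], [-0.196, 0.007, 0.981], [-0.003, -1.0, 0.006]] [ 0.1 -0.8  5.8] 22.95960190073369 [ 0.96  0.48 -0.45 -0.01 -0.63 -2.72]
```

Emit:
jog_arm(translation=[[0, -0.5, 0], [0, -1.3, 0], [0, -2.1, 0], [0.3, -2.6, -0.4], [0.8, -2.6, -1], [1.3, -2.6, -1.6], [1.8, -2.6, -2.2], [2.3, -2.6, -2.8], [2.8, -2.6, -3.4], [3.3, -2.6, -4], [3.8, -2.6, -4.6], [4.3, -2.6, -5.2], [4.7, -2.6, -5.7], [4.96, -2.6, -5.97], [4.96, -2.6, -5.97], [4.96, -2.6, -5.97], [4.96, -2.6, -5.97]], rot=[[0, 0, 0], [0, 0, 0], [0, -0.2, 0], [0, -0.4, 0], [0, -0.7, 0], [0, -1, 0], [0, -1.3, 0], [0, -1.5, 0], [0, -1.5, 0], [0, -1.5, 0], [0, -1.5, 0], [0, -1.5, 0], [0, -1.5, 0], [0, -1.5, 0], [0, -1.5, 0], [0, -1.5, 0], [0, -1.5, 0]], gripper=[0, 0, 0, 0, 0, 0, 0, 0, 0, 0, 0, 0, 0, 0, 0, 0, 0])

```text
clock: 25.75
position: [607.0, -11.2, 150.9]
ee_rot: [-0.705, -0.004, 0.005, 0.71]
contact_force: [-1.3, 0.5, -2.0]
gripper_width: 23.4
```

Run:
```python
from h import *
st()
f,K,T=cam('wrist'); save(f,'w9.png',1.2)
```

```text
25.75 [607.  -11.2 150.9] [[1.0, -0.002, -0.013], [0.013, 0.007, 1.0], [-0.002, -1.0, 0.007]] [-1.3  0.5 -2. ] 23.422912725435943 [ 0.24  0.42 -0.14 -0.01 -1.   -1.8 ]
```

Emit:
jog_arm(translation=[[0, 0.6, 0], [0, 1.2, 0], [0, 1.8, 0], [0, 2.1, 0], [0, 2.2, 0], [0, 2.2, 0], [0, 2.2, 0], [0, 2.2, 0], [0, 2.2, 0], [0, 2.2, 0], [0, 1.8, 0], [0, 1.2, 0], [0, 0.6, 0], [0, 0.1, 0], [0, 0, 0]], rot=[[0, 0, 0], [0, 0, 0], [0, 0, 0], [0, 0, 0], [0, 0, 0], [0, 0, 0], [0, 0, 0], [0, 0, 0], [0, 0, 0], [0, 0, 0], [0, 0, 0], [0, 0, 0], [0, 0, 0], [0, 0, 0], [0, 0, 0]], gripper=[0, 0, 0, 0, 0, 0, 0, 0.45, 0.45, 0.45, 0.45, 0.45, 0.45, 0.45, 0.45])

```text
clock: 27.3
position: [609.1, -11.0, 154.9]
ee_rot: [-0.704, -0.007, 0.003, 0.71]
contact_force: [0.5, -0.0, 0.8]
gripper_width: 38.4
```

Run:
```python
from h import *
st()
f,K,T=cam('wrist'); save(f,'w10.png',1.2)
find('wrist','module0',K,T)
d=np.load('w1.npz')
mod(d['K'],d['T'],(166,204),(252,235),(146,250),(219,276))
f,K,T=cam('side'); find('side','module0',K,T)
```

```text
27.3 [609.1 -11.  154.9] [[1.0, 0.005, -0.014], [0.013, 0.008, 1.0], [0.006, -1.0, 0.008]] [ 0.5 -0.   0.8] 38.36286100538755 [ 0.24  0.42 -0.14 -0.01 -1.01 -1.8 ]
wrist module0 0.96 [605.  54.  59.] [331. 187.]
wrist module0 0.76 [601. -10.  47.] [256. 177.]
wrist module0 0.73 [605. 126.  55.] [413. 186.]
edge len 86.7 hs len 68.1 ang -20.8 -21.4 centre board [ 631.4 -330. ] hs [ 630.4 -332.8]
side module0 0.66 [355. 100.  22.] [274. 254.]
side module0 0.63 [ 626. -328.   29.] [277. 176.]
side module0 0.6 [602.   2.  56.] [234. 209.]
side module0 0.6 [608. 148.  53.] [208. 228.]
side module0 0.57 [608.  74.  52.] [221. 218.]
```

Emit:
jog_arm(translation=[[0, 0, -0.6], [0.1, 0, -1.4], [0.1, 0, -2.2], [0.2, 0, -3], [0.2, 0, -3.8], [0.3, 0, -4.6], [0.3, 0, -5.4], [0.36, 0, -6.1], [0.36, 0, -6.4], [0.36, 0, -6.4], [0.36, 0, -6.4], [0.36, 0, -6.4]], rot=[[0, 0.4, 0], [0, 0.8, 0], [0, 1.2, 0], [0, 1.6, 0], [0, 2, 0], [0, 2.4, 0], [0, 2.7, 0], [0, 2.7, 0], [0, 2.7, 0], [0, 2.7, 0], [0, 2.7, 0], [0, 2.7, 0]], gripper=[0.45, 0.6, 0.6, 0.6, 0.6, 0.6, 0.6, 0.6, 0.6, 0.6, 0.6, 0.6])

```text
clock: 28.7
position: [628.2, -329.5, 147.0]
ee_rot: [-0.693, 0.13, -0.125, 0.698]
contact_force: [-0.7, 0.6, -0.0]
gripper_width: 51.4
```

Run:
```python
from h import *
st()
f,K,T=cam('wrist'); save(f,'w11.png',1.2); np.savez('w11.npz',f=f,K=K,T=T)
find('wrist','module0',K,T)
```

```text
28.7 [ 628.2 -329.5  147. ] [[0.935, -0.005, 0.355], [-0.355, 0.007, 0.935], [-0.007, -1.0, 0.005]] [-0.7  0.6 -0. ] 51.35980531960999 [-0.26  0.59  0.14 -0.01 -1.13 -1.67]
wrist module0 0.71 [ 625. -331.   26.] [252. 181.]
```

View pics/w11.png

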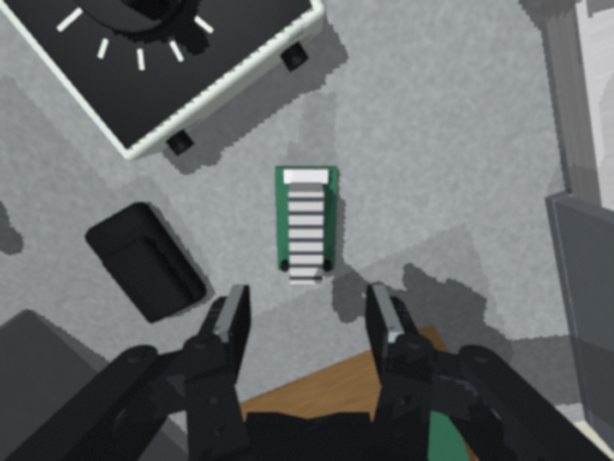

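D is centred at (306,225) and aligned. The bin edge at (330,380) is clear.

Emit:
jog_arm(translation=[[0.03, 0.7, -0.02], [0.03, 1.4, -0.02], [0.03, 2, -0.02], [0.03, 2.4, -0.02], [0.03, 2.5, -0.02], [0.03, 2.5, -0.02], [0.03, 2.5, -0.02], [0.03, 2.5, -0.02], [0.03, 2.5, -0.02], [0.03, 2.5, -0.02], [0.03, 2.5, -0.02]], rot=[[0, 0, 0], [0, 0, 0], [0, 0, 0], [0, 0, 0], [0, 0, 0], [0, 0, 0], [0, 0, 0], [0, 0, 0], [0, 0, 0], [0, 0, 0], [0, 0, 0]], gripper=[0.6, 0.6, 0.6, 0.6, 0.6, 0.6, 0.6, 0, 0, 0, 0])

```text
clock: 29.9
position: [629.9, -330.4, 24.5]
ee_rot: [-0.694, 0.128, -0.126, 0.697]
contact_force: [-0.3, 2.0, 6.1]
gripper_width: 22.9
```

Run:
```python
from h import *
st()
```

```text
29.9 [ 629.9 -330.4   24.5] [[0.935, -0.002, 0.354], [-0.354, 0.006, 0.935], [-0.004, -1.0, 0.005]] [-0.3  2.   6.1] 22.87862165945644 [-0.26  0.71  0.03 -0.01 -0.89 -1.67]
```

Emit:
jog_arm(translation=[[0, -0.5, 0], [0, -1.3, 0], [0, -2.1, 0], [-0.2, -2.6, 0.4], [-0.4, -2.6, 0.9], [-0.8, -2.6, 1.6], [-1.2, -2.6, 2.3], [-1.5, -2.6, 3], [-1.8, -2.6, 3.7], [-2.1, -2.6, 4.3], [-2.15, -2.6, 4.43], [-2.15, -2.6, 4.43], [-2.15, -2.6, 4.43], [-2.15, -2.6, 4.43]], rot=[[0, 0, 0], [0, 0, 0], [0, -0.3, 0], [0, -0.7, 0], [0, -1.1, 0], [0, -1.5, 0], [0, -1.9, 0], [0, -2.3, 0], [0, -2.67, 0], [0, -2.67, 0], [0, -2.67, 0], [0, -2.67, 0], [0, -2.67, 0], [0, -2.67, 0]], gripper=[0, 0, 0, 0, 0, 0, 0, 0, 0, 0, 0, 0, 0, 0])

```text
clock: 31.3
position: [607.9, -87.1, 155.5]
ee_rot: [-0.705, -0.002, 0.004, 0.709]
contact_force: [-0.4, -0.2, -2.4]
gripper_width: 22.9
```

Run:
```python
from h import *
st()
```

```text
31.3 [607.9 -87.1 155.5] [[1.0, -0.003, -0.009], [0.009, 0.006, 1.0], [-0.002, -1.0, 0.006]] [-0.4 -0.2 -2.4] 22.89611846718746 [ 0.12  0.43 -0.12 -0.01 -1.02 -1.68]
```

Emit:
jog_arm(translation=[[0, 0.6, 0.03], [0, 1.2, 0.03], [0, 1.8, 0.03], [0, 2.2, 0.03], [0, 2.28, 0.03], [0, 2.28, 0.03], [0, 2.28, 0.03], [0, 2.28, 0.03], [0, 2.28, 0.03], [0, 2.28, 0.03], [0, 1.8, 0.03], [0, 1.2, 0.03], [0, 0.5, 0.3], [0, -0.3, 0.7], [0, -1, 1], [0, -1, 1], [0, -1, 1]], rot=[[0, 0, 0], [0, 0, 0], [0, 0, 0], [0, 0, 0], [0, 0, 0], [0, 0, 0], [0, 0, 0], [0, 0, 0], [0, 0, 0], [0, 0, 0], [0, 0, 0], [0, 0, 0], [0, 0, 0], [0, 0, 0], [0, 0, 0], [0, 0, 0], [0, 0, 0]], gripper=[0, 0, 0, 0, 0, 0, 0, 0.45, 0.45, 0.45, 0.45, 0.45, 0.45, 0.45, 0.45, 0.45, 0.45])

```text
clock: 33.0
position: [607.7, -36.8, 206.9]
ee_rot: [-0.705, -0.003, 0.004, 0.709]
contact_force: [-0.9, -0.5, -0.4]
gripper_width: 38.6
```

Run:
```python
from h import *
st()
f,K,T=cam('wrist'); save(f,'w12.png',1.2); np.savez('w12.npz',f=f,K=K,T=T)
```

```text
33.0 [607.7 -36.8 206.9] [[1.0, -0.0, -0.01], [0.01, 0.007, 1.0], [-0.0, -1.0, 0.007]] [-0.9 -0.5 -0.4] 38.621203101534526 [ 0.2   0.38 -0.07 -0.01 -1.13 -1.76]
```

View pics/w12.png

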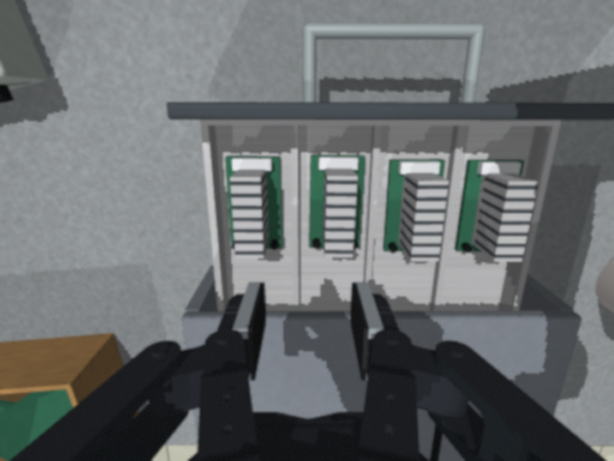

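All four modules lie flat, one per lane. Now I'll grip the handle and push the drawer home.

Emit:
jog_arm(translation=[[-0.3, 0, 0.1], [-0.6, 0, 0.2], [-0.9, 0, 0.3], [-1.3, 0, 0.5], [-1.7, 0, 0.7], [-2.1, 0, 0.9], [-2.5, 0, 1.1], [-2.89, 0, 1.22], [-2.89, 0, 1.22], [-2.89, 0.5, 1.22], [-2.89, 1, 1.22], [-2.89, 1.6, 1.22], [-2.89, 2.2, 1.22], [-2.89, 2.8, 1.22], [-2.89, 3.17, 1.22], [-2.89, 3.17, 1.22], [-2.89, 3.17, 1.22], [-2.89, 3.17, 1.22], [-2.89, 3.17, 1.22], [-2.89, 3.17, 1.22]], rot=[[0, -1, 0], [0, -2, 0], [0, -3, 0], [0, -4, 0], [0, -5, 0], [0, -6, 0], [0, -7, 0], [0, -8, 0], [0, -9, 0], [0, -10, 0], [0, -11, 0], [0, -11.2, 0], [0, -11.2, 0], [0, -11.2, 0], [0, -11.2, 0], [0, -11.2, 0], [0, -11.2, 0], [0, -11.2, 0], [0, -11.2, 0], [0, -11.2, 0]], gripper=[0.5, 0.5, 0.5, 0.5, 0.5, 0.5, 0.5, 0.5, 0.5, 0.5, 0.5, 0.5, 0.5, 0.5, 0.5, 0.5, 0, 0, 0, 0])

```text
clock: 35.05
position: [462.4, 23.8, 48.9]
ee_rot: [0.497, 0.502, -0.499, -0.501]
contact_force: [1.1, -0.7, 3.5]
gripper_width: 7.7
```

Run:
```python
from h import *
st()
```

```text
35.05 [462.4  23.8  48.9] [[-0.002, -0.0, -1.0], [1.0, 0.007, -0.002], [0.007, -1.0, 0.0]] [ 1.1 -0.7  3.5] 7.707303388313761 [ 0.4   0.35 -0.61 -0.01 -0.61 -0.39]
```

Emit:
jog_arm(translation=[[0, 0, -0.08], [0, 0, -0.2], [0, 0, -0.4], [0, 0, -0.65], [0, 0, -0.9], [0, 0, -1.15], [0, 0, -1.4], [0, 0, -1.65], [0, 0, -1.9], [0, 0, -2.15], [0.02, 0, -2.4], [0.02, 0, -2.65], [0.02, 0, -2.85], [0.02, 0, -3.05], [0.02, 0, -3.18], [0.02, 0, -3.28], [0.02, 0, -3.32], [0.02, 0, -3.34], [0.02, 0, -3.34], [0.02, 0, -3.34]], rot=[[0, 0, 0], [0, 0, 0], [0, 0, 0], [0, 0, 0], [0, 0, 0], [0, 0, 0], [0, 0, 0], [0, 0, 0], [0, 0, 0], [0, 0, 0], [0, 0, 0], [0, 0, 0], [0, 0, 0], [0, 0, 0], [0, 0, 0], [0, 0, 0], [0, 0, 0], [0, 0, 0], [0, 0, 0], [0, 0, 0]], gripper=[0, 0, 0, 0, 0, 0, 0, 0, 0, 0, 0, 0, 0, 0, 0, 0, 0, 0, 0, 0])

```text
clock: 37.05
position: [627.3, 25.0, 48.9]
ee_rot: [-0.497, -0.501, 0.5, 0.502]
contact_force: [-5.7, 0.6, 6.0]
gripper_width: 7.7
```

Run:
```python
from h import *
st()
```

```text
37.05 [627.3  25.   48.9] [[-0.002, -0.005, -1.0], [1.0, 0.007, -0.002], [0.007, -1.0, 0.005]] [-5.7  0.6  6. ] 7.725554516699708 [ 0.29  0.57 -0.19 -0.01 -0.82 -0.28]
```

Emit:
jog_arm(translation=[[0, 0, 0], [0, 0, 0], [0, 0, 0], [0, -0.6, 0], [0, -1.3, 0], [-0.3, -2, 0.1], [-0.9, -2.6, 0.4], [-1.6, -2.6, 0.7], [-2.3, -2.6, 1], [-3, -2.6, 1.3], [-3.7, -2.6, 1.7], [-4.4, -2.6, 2], [-5.1, -2.6, 2.3], [-5.8, -2.6, 2.7], [-6.5, -2.6, 3], [-7.2, -2.6, 3.3], [-7.81, -2.6, 3.63], [-7.81, -2.6, 3.63], [-7.81, -2.6, 3.63], [-7.81, -2.6, 3.63]], rot=[[0, 0, 0], [0, 0, 0], [0, 0, 0], [0, 0, 0], [0, -1, 0], [0, -2, 0], [0, -3, 0], [0, -4, 0], [0, -5, 0], [0, -6, 0], [0, -7, 0], [0, -8, 0], [0, -9, 0], [0, -10, 0], [0, -11, 0], [0, -12, 0], [0, -13, 0], [0, -13.1, 0], [0, -13.1, 0], [0, -13.1, 0]], gripper=[0.5, 0.5, 0.5, 0.5, 0.5, 0.5, 0.5, 0.5, 0.5, 0.5, 0.5, 0.5, 0.5, 0.5, 0.5, 0.5, 0.5, 0.5, 0.5, 0.5])

```text
clock: 39.05
position: [447.7, -366.3, 177.1]
ee_rot: [-0.093, 0.704, -0.699, 0.09]
contact_force: [0.1, 0.1, 0.6]
gripper_width: 42.7
```

Run:
```python
from h import *
st()
f,K,T=cam('wrist'); save(f,'w13.png',1.2); np.savez('w13.npz',f=f,K=K,T=T)
```

```text
39.05 [ 447.7 -366.3  177.1] [[-0.966, -0.005, 0.257], [-0.257, 0.007, -0.966], [0.003, -1.0, -0.008]] [0.1 0.1 0.6] 42.721904363471346 [-0.41  0.35 -0.18 -0.   -1.04  2.24]
```

View pics/w13.png

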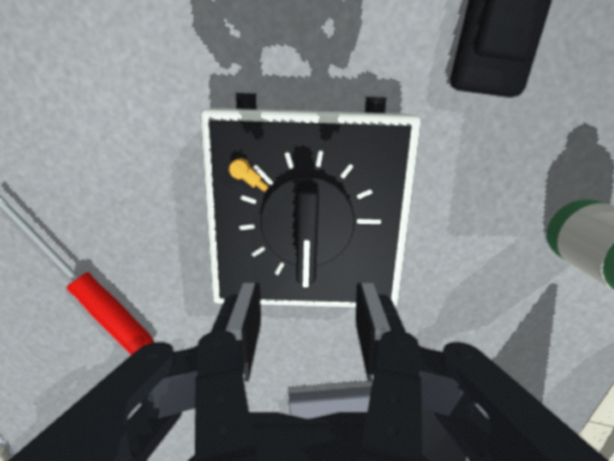

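The white line points straight down at (305,285), over the zero tick. The pointer tip is at (266,190).

Run:
```python
from h import *
d=np.load('w13.npz');K,T=d['K'],d['T']
P=lambda u,v,z: ray(K,T,u/1.2,v/1.2,z)[:2]
A=lambda v:np.degrees(np.arctan2(v[1],v[0]))%360
l1,l2=P(306.5,241,100),P(305.5,285,100);print('line ang',A(l2-l1),l2)
tip,stud=P(267,190,63),P(239,168,65);print('ptr ang own',A(stud-tip),tip,stud)
for c in ([444.7,-364.6],[445.6,-365.3]):
  c=np.array(c);print(np.linalg.norm(tip-c),A(tip-c),A(stud-c),A(l2-c))
t=np.array([P(*p,57) for p in [(369,222),(365,194),(347,171),(319,158),(289,159),(264,174),(248,199),(247,227),(259,251),(280,268)]])
X=np.c_[2*t,np.ones(len(t))];x=np.linalg.lstsq(X,(t**2).sum(1),rcond=None)[0];print('fit',x[:2],np.sqrt(x[2]+x[:2]@x[:2]))
save(d['f'][115:240,165:345],'w13c.png',4)
```

```text
line ang 193.67203358633262 [ 412.45698137 -372.669631  ]
ptr ang own 64.21910481082512 [ 461.66211623 -329.67335596] [ 472.73704627 -306.74425446]
38.82761711203245 64.0964835073002 64.1450497626051 194.05108790393905
39.080037654098355 65.7319762540752 65.13512993354095 192.53624669125128
fit [ 445.9399587  -364.75509824] 47.8110567079472
```

View pics/w13c.png

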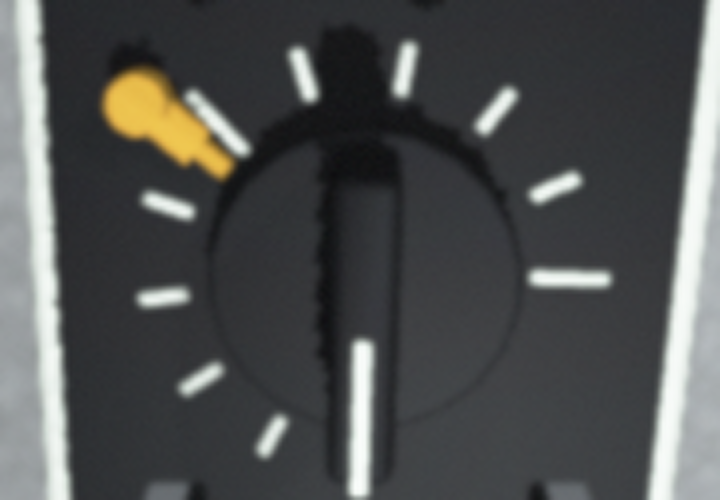

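Emit:
jog_arm(translation=[[0.03, 0.6, -0.04], [0.03, 1.2, -0.04], [0.03, 1.7, -0.04], [0.03, 2.02, -0.04], [0.03, 2.02, -0.04], [0.03, 2.02, -0.04], [0.03, 2.02, -0.04], [0.03, 2.02, -0.04], [0.03, 2.02, -0.04], [0.03, 2.02, -0.04], [0.03, 2.02, -0.04]], rot=[[0, 0, 0], [0, 0, 0], [0, 0, 0], [0, 0, 0], [0, 0, 0], [0, 0, 0], [0, 0, 0], [0, 0, 0], [0, 0, 0], [0, 0, 0], [0, 0, 0]], gripper=[0.5, 0.5, 0.5, 0.5, 0.5, 0.5, 0, 0, 0, 0, 0])

```text
clock: 40.2
position: [446.6, -364.9, 77.9]
ee_rot: [-0.092, 0.703, -0.7, 0.091]
contact_force: [0.7, -3.0, 6.3]
gripper_width: 13.0
```

Emit:
jog_arm(translation=[[0, 0, 0], [0, 0, 0], [0, 0, 0], [0, 0, 0], [0, 0, 0], [0, 0, 0], [0, 0, 0], [0, 0, 0], [0, 0, 0], [0, 0, 0], [0, 0, 0], [0, 0, 0], [0, 0, 0], [0, 0, 0], [0, 0, 0], [0, 0, 0], [0, 0, 0], [0, 0, 0], [0, 0, 0], [0, 0, 0]], rot=[[0, 1, 0], [0, 2, 0], [0, 3, 0], [0, 4, 0], [0, 5, 0], [0, 6, 0], [0, 7, 0], [0, 8, 0], [0, 9, 0], [0, 10, 0], [0, 11, 0], [0, 12, 0], [0, 13, 0], [0, 14, 0], [0, 15, 0], [0, 15.8, 0], [0, 16.2, 0], [0, 16.2, 0], [0, 16.2, 0], [0, 16.2, 0]], gripper=[0, 0, 0, 0, 0, 0, 0, 0, 0, 0, 0, 0, 0, 0, 0, 0, 0, 0, 0, 0])

```text
clock: 42.2
position: [445.5, -366.2, 77.9]
ee_rot: [-0.594, -0.382, 0.382, 0.597]
contact_force: [-3.3, -6.6, 0.5]
gripper_width: 13.0
```

Run:
```python
from h import *
st();s=arm.read_state(); m=R.from_quat(s['ee_rot']).as_matrix(); print((np.degrees(np.arctan2(m[1,2],m[0,2]))-90)%180,s['wrist_torque'])
```

```text
42.2 [ 445.5 -366.2   77.9] [[0.417, -0.003, -0.909], [0.909, 0.003, 0.417], [0.001, -1.0, 0.004]] [-3.3 -6.6  0.5] 12.97116830151886 [-0.41  0.46 -0.3  -0.   -0.81 -0.02]
65.36620848529756 [-2.28105816  0.60309071  0.0057271 ]
```

Emit:
jog_arm(translation=[[0, 0, 0], [0, 0, 0], [0, 0, 0], [0, 0, 0], [0, -0.6, 0], [0, -1.3, 0], [0, -2, 0], [0, -2, 0], [0, -2, 0]], rot=[[0, 0, 0], [0, 0, 0], [0, 0, 0], [0, 0, 0], [0, 0, 0], [0, 0, 0], [0, 0, 0], [0, 0, 0], [0, 0, 0]], gripper=[0.5, 0.5, 0.5, 0.5, 0.5, 0.5, 0.5, 0.5, 0.5])

```text
clock: 43.1
position: [446.1, -366.2, 178.7]
ee_rot: [-0.594, -0.382, 0.382, 0.596]
contact_force: [0.6, 0.6, -1.0]
gripper_width: 42.7
```

Run:
```python
from h import *
st()
f,K,T=cam('wrist'); save(f[90:250,150:360],'w14.png',3.5); np.savez('w14.npz',f=f,K=K,T=T)
```

```text
43.1 [ 446.1 -366.2  178.7] [[0.417, -0.001, -0.909], [0.909, 0.003, 0.417], [0.002, -1.0, 0.002]] [ 0.6  0.6 -1. ] 42.740730432553285 [-0.41  0.35 -0.19 -0.   -1.04 -0.02]
```

I have used up the 16 pictures, so I'll check the line and pointer numerically by colour segmentation.

Run:
```python
from h import *
d=np.load('w14.npz');f,K,T=d['f'],d['K'],d['T']
c=np.array([445.7,-365.0]); A=lambda v:np.degrees(np.arctan2(v[1],v[0]))%360
hsv=cv2.cvtColor(f,cv2.COLOR_RGB2HSV)
br=((hsv[...,0]>10)&(hsv[...,0]<32)&(hsv[...,1]>120)&(hsv[...,2]>90)).astype(np.uint8)
wh=((hsv[...,1]<60)&(hsv[...,2]>150)).astype(np.uint8)
def comps(m,z,amin,rmax):
    n,l,s,_=cv2.connectedComponentsWithStats(m)
    for i in range(1,n):
        v,u=np.where(l==i)
        if len(u)<amin: continue
        p=np.array([ray(K,T,a,b,z)[:2] for a,b in zip(u,v)]); r=np.linalg.norm(p-c,axis=1)
        if r.mean()>rmax: continue
        w=np.linalg.svd(p-p.mean(0),full_matrices=False)[2][0]; w*=np.sign(w@(p.mean(0)-c))
        print(z,len(u),'r',r.min().round(1),r.max().round(1),'ang of mean',A(p.mean(0)-c).round(1),'axis',A(w).round(1),'px',u.mean().round(),v.mean().round())
comps(br,64,10,70); print(); comps(wh,100,8,45)
print('dial centre px',proj(K,T,[*c,100]))
f,K,T=cam('scene')
for t in ['handle','mug','reel','meter','mouse','cleaner']: find('scene',t,K,T,1)
```

```text
64 242 r 50.4 72.5 ang of mean 66.1 axis 64.9 px 257.0 244.0

100 46 r 36.9 45.9 ang of mean 317.9 axis 340.8 px 206.0 183.0
100 36 r 34.9 42.9 ang of mean 159.3 axis 137.2 px 305.0 194.0
100 183 r 0.4 33.4 ang of mean 67.5 axis 65.6 px 257.0 216.0
100 41 r 30.8 39.0 ang of mean 344.6 axis 5.7 px 214.0 204.0
100 34 r 28.6 37.4 ang of mean 130.7 axis 112.3 px 293.0 214.0
100 38 r 24.9 33.5 ang of mean 17.0 axis 30.2 px 230.0 220.0
100 37 r 23.5 32.3 ang of mean 96.3 axis 85.4 px 274.0 225.0
dial centre px [256.29611808 197.62977605]
scene handle 0.84 [642.  27.  76.] [293. 216.]
scene mug 0.56 [712. 325.  54.] [387. 244.]
scene reel 0.85 [673. 438.  48.] [420. 235.]
scene meter 0.6 [305. 304.  30.] [366. 149.]
scene mouse 0.86 [ 631. -466.   23.] [145. 214.]
scene cleaner 0.85 [ 498. -610.   88.] [107. 169.]
```

```bash
python3 -c "
from h import *
st(); print(job_done())"
```

```text
43.5 [ 445.5 -366.3  177.1] [[0.417, -0.004, -0.909], [0.909, 0.004, 0.417], [0.002, -1.0, 0.005]] [-0.   0.4  0.2] 42.421653630136746 [-0.41  0.35 -0.19 -0.   -1.04 -0.02]
the job is handed in; nothing more can be done
None
```

I did the whole job in order and handed it in at 43.5 s of the 210 s allowed; the hand-in gives no verdict.

**What I did:** I turned the dial down to the zero stop with the drawer shut, then pulled the drawer about 164 mm open. I laid all four green modules flat, one per lane, and left the purple look-alike alone. I then pushed the drawer home and turned the dial up about 129° to the brass pointer.

**Last checks:**
- **Dial:** the white line stands at 65.6° and the pointer at 64.9°, measured from colour segmentation of the last wrist picture. By their mean positions the two read 67.5° and 66.1°. Both gaps are inside the 0.1 rad (about 5.7°) tolerance.
- **Drawer:** on pushing it home the tool stopped at x = 627.3 mm, against 627.0 mm before the drawer was opened, with 5.7 N at the stop.
- **Modules:** the last picture before closing showed all four flat in their lanes. I could not see them after the drawer was shut.
- **Bystanders:** all five were found within about 5 mm of where they started.
- **Robot:** clear of everything, about 80 mm above the dial.

**What failed:** the viewer reached its 16-picture limit, so I checked the final dial picture by numbers only.

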